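# Eject the cured brush and collect it

## Robot

A 6-joint arm with a two-finger parallel gripper is mounted at the origin on a cart in front of the work surface, level with it; the furniture and walls round the work are solid. World frame = base frame: x ahead of the robot, y to its left, z up, the work surface at z = 0. Lengths are in m, angles in rad, forces in N, time in s.
With the tool pointing down it reaches from about 0.35 to 0.95 m from the base axis. Payload 17.4 kg.
Tool frame: the origin (TCP) lies midway between the tips of the shut fingers; the grasp point (between the pads) lies 19 mm behind it; z points along the fingers, y is the line along which they close (so a half turn about z gives the same grasp; the last joint's range is limited). The gripper opens to 93 mm and grips with 3 to 60 N. Pads are 15 mm wide; open, the fingers measure 128 mm over their backs; the gripper's body (75 mm by 188 mm) begins 65 mm behind the grasp point.
Start: joints at [-1.139, 0.116, 1.442, -0, 1.584, -0.038], TCP at [0.306, -0.602, 0.219] pointing down, gripper open.
Joint ranges: [-2.83, 2.83], [-0.83, 2.19], [0.07, 2.5], [-1.14, 4.28], [0.01, 3], [-2.97, 2.97]. Speed limits (rad/s): [1.89, 1.89, 2.22, 3.14, 3.14, 3.14].

## Interface

Orientations are given as a rotation vector (axis times angle).
In Python, from cell import sensors, viewer, workorder gives the robot as it stands.
- The arm moves only by the tool drive_tool, never from a script. Its argument "motion" is a list of rows, each an object of numbers: "hand": the opening, from -1 (shut) to 1 (fully open), so that 0 is half open; "dx", "dy", "dz": the shift along the tool's x, y, z in cm; "wx", "wy", "wz": the turn, a rotation vector about the tool's x, y, z in rad. In form: [{"hand": .., "dx": .., "dy": .., "dz": .., "wx": .., "wy": .., "wz": ..}, ...]. A call has 1 to 20 rows; each row is the pose to reach, as a shift and turn from the pose commanded when the call began, along the tool's axes at that moment; what a row does not reach only later rows make up. A row lasts 1/10 s, in which the tool goes at most 50 mm and 8.59 degrees, less where a joint would pass 70% of its speed; a pose out of reach is approached as far as the arm can. A call with a gripper value outside its range is refused whole. The fingers move at their own pace and stop on an object; "newtons" is the grip in N (left out, the last holds). Time passes only in rows, so rows that repeat a pose let the fingers close. It gives the time, the measured TCP pose, the force, the opening and the grip force at its end, in the units of the state.
- sensors.get_obs(): the state, without advancing time (a new reading comes with each control period).
- viewer.camera(name): name is "scene" or "top" or "wrist"; returns a dict with "pixels" (400x640x3 uint8, blue, green, red), "intrinsics" (3x3 intrinsics, pixels), "extrinsics" (4x4, takes a point from world to camera coordinates); the wrist camera has in their place "hand_eye" (4x4, takes a point from camera to tool coordinates, whose origin is the TCP and whose axes are the flange's). Camera axes: x right, y up, looking along -z (the intrinsics and any distortion apply to the point x, -y, -z); pixel columns grow to the right and rows downward; lengths in m; the calibration is good to about 2 mm. A picture is of the moment at which its call begins: read the wrist's pose just before it. There is no depth.
- workorder.job_done(): hands the job in; it is judged then, once.
Trained networks look in a picture, given as the dict that the camera call returned (one of the last four; its "shot" number tells which), for a name from the list of things; names that differ only in an ending like _2 or _b are one class to them, and where a whole thing is asked for, a point or a joint stands for the part that bears it (a point fixed in the world has none). Each returns a list of dicts, best first, with "score" (0 to 1); they miss things now and then, are a little off and sometimes report something else, mostly with a low value. They report only what shows in the picture. A call takes as long as a camera call.
- viewer.look_for(picture, query): "xy" ([column, row] in pixels, amid what is visible of it).
- viewer.masks_of(picture, query): "region" (400x640 bool, what is visible of it) and "xy" ([column, row] in pixels, amid what is visible of it).
The state is a dict: "time_s": time; "joints": joint angles; "qd": joint speeds; "joint_efforts": joint torques, N m; "eef_pos": TCP position; "eef_rot": TCP orientation; "force": force on the tool from outside, world axes, zero at the start; "wrist_torque": the same for the moment, N m; "width": finger opening in m; "finger_force": force on a finger pad.
Only numpy, scipy, OpenCV 4.12 (cv2) and the standard library are available. Lean on these libraries where they do the work, as an engineer would, in place of code of your own. Each camera call takes 0.05 s, during which the arm holds its last target. There are 200 camera calls.

## Task

The shaving brush under the lamp hood has cured. Push the ejector slide by its knob all the way to its far stop to push the brush off the end of the trough, then return the slide fully home, which leaves the brush lying in the catch tray. Then lay the brush down gently on its side in the grey tote, leaving the loose bottle, gauge and empty handle where they stand.

Things in the scene. Friction and masses are not known exactly. Their poses are not given: they have to be found in the camera images.
- station: Fixed lamp curing station, base plate 172 x 354 x 8 mm. Origin: on the bench under the trough's centre line, mid-length; z up; +y runs along the trough from the ejector's home end to the catch tray (to the robot's left); the ejector's rail lies on the -x side, at x = -85 mm (towards the robot), top z = 18 mm, its stops 36 mm high, one beside the tray at y = 64 to 74 mm
- ejector (a joint): Ejector slide, in m: 0 at the home stop, 0.167 at the far stop; grows along the station's +y. A 52 mm high plate on an arm pushes the brush's foot along the trough; its face is at station y = -135 mm when home and 25 mm past the lip at the far stop. The brush may lean on the plate until this is drawn back. Sliding friction about 3 N; stays where it is left
- ejector_knob (a point): Centre of the black ball knob (36 mm diameter, centre 150 mm above the bench) on top of the ejector's post (14 mm diameter, free between z = 99 and 135 mm). It stands 85 mm in front of the trough's centre line, 37 mm in front of the hood's front face; it is at station y = -135 mm when home
- brush: Shaving brush, 122 mm long, 62 g: black waisted handle 40 mm in diameter for the first 61 mm, then a pale tuft swelling to 60 mm. Origin at the centre of the handle's foot, z along the brush towards the tuft. It starts lying in the trough, foot towards the ejector plate, tuft towards the tray. In the tray it lies along the tray, tuft away from the ejector
- brush_joint (a point): Point on the brush's axis where handle meets tuft, 61 mm from the foot
- tray_floor (a point): Centre of the catch tray's floor, 12 mm above the bench at the centre line. Inside the tray spans station y = 10 to 172 mm and x = -59 to 59 mm; the floor is a shallow vee rising 8 deg to 20 mm at the side walls; wall tops at z = 38 mm
- tote: Open grey plastic tote at the robot's right, 190 x 142 x 55 mm, 0.4 kg, walls and floor 3 mm, loose on the bench. Origin under its centre; its long side is its x axis, pointing away from the robot within 0.15 rad; inside 184 x 136 mm
- tote_floor (a point): Centre of the tote's inner floor, 3 mm above its underside
- spare_handle: Loose bystander: empty black brush handle standing, 40 mm wide, 61 mm high, left of the station's tray; origin under its centre
- bottle: Loose bystander: glue bottle, 54 mm wide, 161 mm high, at the far right beyond the tote; origin under its centre
- gauge: Loose bystander: small steel height gauge, 34 x 50 x 83 mm, at the left; origin under its centre
- trough_lip (a point): Open end of the V trough at its apex, 36 mm above the bench, station y = +7 mm. The trough (sheet steel, flanks at 30 deg, 90 mm wide) runs from y = -147 mm to here
- hood_top (a point): Centre of the top of the grey lamp hood over the trough, 142 mm above the bench (louvres 144). The hood spans station x = -48 to 62 mm, y = -147 to -29 mm; its underside is at z = 112 mm
- glue_nozzle (a point): Obstacle, fixed: the glue press's barrel, which overhangs the bench left of the catch tray: 50 mm square, its lower end 268 mm and its top 398 mm above the bench, this point on its axis at 300 mm. Keep the wrist right of it or on the robot's side of it

How it is judged:
On the way, in this order (a step that is already met when the one before it is completed fails the run):
1. the ejector is at its far stop (within 5 mm) with the brush's foot past the trough's lip (value of joint ejector above 0.162 m and y of brush in the frame of station above 0.02 m), for 0.1 s.
2. the ejector is home (within 5 mm) and the brush lies wholly in the catch tray (value of joint ejector below 0.005 m and z of brush in the frame of station below 0.052 m and z of brush_joint in the frame of station below 0.055 m and y of brush_joint in the frame of station between 0.06 and 0.18 m and x of brush_joint in the frame of station between -0.05 and 0.05 m), for 0.2 s.
At the end, for the whole second after the job is handed in: The ejector is back within 5 mm of its home stop, and the brush lies at rest on its side inside the upright tote (its axis within about 20 degrees of level, the handle-tuft joint less than 55 mm above the tote's underside) (value of joint ejector below 0.005 m and x of brush_joint in the frame of tote between -0.09 and 0.09 m and y of brush_joint in the frame of tote between -0.066 and 0.066 m and z of brush_joint in the frame of tote below 0.055 m and angle between brush's own z axis and vertical between 1.2 and 1.94 rad and angle between tote's own z axis and vertical below 0.1 rad and linear speed of brush below 0.02 m/s); the robot touches nothing.
It fails at once if the brush is let go over the tote more than about 40 mm above lying height (dropped) (horizontal distance between brush_joint and tote_floor below 0.12 m and z of brush_joint in the frame of tote above 0.075 m and contact force between brush and anything else below 0.02 N).
It fails at once if the loose bottle, gauge or empty handle is moved more than 40 mm (distance of any of spare_handle, bottle, gauge from where it was at the start of the episode above 0.04 m).
It also fails if it takes over 69 s, if anything falls off the work surface, if the arm or the gripper's body presses on something with over 40 N, if the wrist force passes 120 N, or if a joint passes its speed limit or range.

## Working session

There is one attempt and no reset: what is moved stays moved. The work goes in short steps, Python scripts to look and compute and a tool call to move; the robot and the scene stay as the last step left them, time stands still between calls to the robot, and variables do not carry over. Pictures are saved under pics/ and viewed, at most 11 in all, crops included, and the job is handed in when it is done.

Besides the shell and the picture viewer there is one more tool, called after "Emit:" as name(argument=value, ...) on one line, values as JSON. drive_tool: Moves the arm, as the interface text tells. Its arguments: {"type":"object","properties":{"motion":{"type":"array"},"newtons":{"type":"number"}},"required":["motion"]}

```bash
mkdir -p pics; ls
cat > h.py <<'E'
import numpy as np, cv2
from scipy.spatial.transform import Rotation as R
from cell import sensors, viewer, workorder
np.set_printoptions(precision=4,suppress=True)
def ray(p,xy):
    K=p["intrinsics"];E=np.array(p["extrinsics"])
    d=np.linalg.inv(K)@[xy[0],xy[1],1]; d=np.array([d[0],-d[1],-d[2]])
    o=-E[:3,:3].T@E[:3,3]; return o,E[:3,:3].T@d
def at_z(p,xy,z):
    o,d=ray(p,xy); return o+d*(z-o[2])/d[2]
def proj(p,P):
    E=np.array(p["extrinsics"]);c=E[:3,:3]@np.array(P)+E[:3,3]
    q=np.array(p["intrinsics"])@[c[0],-c[1],-c[2]];return q[:2]/q[2]
def tri(rays):
    A=np.zeros((3,3));b=np.zeros(3)
    for o,d in rays:
        d=d/np.linalg.norm(d);M=np.eye(3)-np.outer(d,d);A+=M;b+=M@o
    return np.linalg.solve(A,b)
E
python3 - <<'E'
from h import *
s=sensors.get_obs();print(s)
for n in ["scene","top"]:
    p=viewer.camera(n);cv2.imwrite(f"pics/{n}0.png",p["pixels"])
    print(n,p["intrinsics"],p["extrinsics"],[k for k in p])
    for q,z in [("ejector_knob",.15),("tote",.03),("bottle",.08),("gauge",.04),("spare_handle",.03),("brush",.06),("station",.0),("hood_top",.142),("tray_floor",.012),("trough_lip",.036),("tote_floor",.003),("glue_nozzle",.3)]:
        for r in viewer.look_for(p,q)[:2]: print(q,np.round(r["xy"],1),round(r["score"],2),at_z(p,r["xy"],z))
E
```

```text
pics
{'time_s': 0.0, 'joints': array([-1.1388,  0.1165,  1.4423, -0.    ,  1.584 , -0.0378]), 'qd': array([0.0009, 0.0011, 0.0003, 0.    , 0.0006, 0.0006]), 'joint_efforts': array([ -0.0029, -72.1278, -62.2612,   0.0779,   0.0238,  -0.0001]), 'eef_pos': array([ 0.3055, -0.6017,  0.2179]), 'eef_rot': array([-3.0541, -0.7309,  0.0004]), 'force': array([-0.7054, -0.8043, -0.5812]), 'wrist_torque': array([-0.0154, -0.0224,  0.0007]), 'finger_force': 0.0, 'width': 0.09328734717014896}
scene [[388.9096   0.     322.5743]
 [  0.     388.9096 199.4684]
 [  0.       0.       1.    ]] [[-0.8561 -0.5168  0.0048  0.2878]
 [ 0.3145 -0.5136  0.7983 -0.4027]
 [-0.4101  0.6849  0.6023 -1.0652]
 [ 0.      0.      0.      1.    ]] ['pixels', 'intrinsics', 'extrinsics', 'shot']
ejector_knob [340.6 218.4] 0.81 [ 0.3859 -0.1945  0.15  ]
tote [335.2 198.4] 0.69 [ 0.5313 -0.4204  0.03  ]
tote [303.2 228.2] 0.29 [ 0.5412 -0.2034  0.03  ]
gauge [243.5 351.3] 0.56 [0.401  0.2894 0.04  ]
spare_handle [274.4 315.3] 0.73 [0.4044 0.1529 0.03  ]
spare_handle [301.4 244.6] 0.7 [ 0.4994 -0.1288  0.03  ]
brush [305.6 228.8] 0.68 [ 0.5128 -0.177   0.06  ]
brush [335.7 196.4] 0.5 [ 0.5169 -0.3975  0.06  ]
station [307.3 245.2] 0.7 [ 0.4979 -0.1629  0.    ]
hood_top [303.3 245.5] 0.85 [ 0.4246 -0.0323  0.142 ]
tray_floor [307.6 246.2] 0.67 [ 0.4873 -0.1489  0.012 ]
trough_lip [299.9 247.3] 0.64 [ 0.4928 -0.11    0.036 ]Traceback (most recent call last):
  File "<stdin>", line 7, in <module>
ValueError: it knows: bottle, brush, brush_joint, ejector, ejector_knob, gauge, hood_top, spare_handle, station, tote, tote_floor, tray_floor, trough_lip
```

Run:
```python
from h import *
p=viewer.camera("top");cv2.imwrite(f"pics/top0.png",p["pixels"]);print(p["intrinsics"],p["extrinsics"])
P=viewer.camera("scene")
for q,z in [("ejector_knob",.15),("tote",.03),("bottle",.08),("gauge",.04),("spare_handle",.03),("brush",.06),("brush_joint",.06),("station",.0),("hood_top",.142),("tray_floor",.012),("trough_lip",.036),("tote_floor",.003)]:
    for r in viewer.look_for(p,q)[:2]: print(q,np.round(r["xy"],1),round(r["score"],2),at_z(p,r["xy"],z))
k=viewer.masks_of(P,"ejector_knob")
a=np.hstack([cv2.resize(p["pixels"],(640,400))]);b=P["pixels"]
c=np.vstack([a,b])[:, :]
cv2.imwrite("pics/both.png",cv2.resize(c,(480,600)))
cv2.imwrite("pics/scene1.png",cv2.resize(P["pixels"],(800,500)))
cv2.imwrite("pics/top1.png",cv2.resize(p["pixels"],(800,500)))
```

```text
[[438.3566   0.     316.0122]
 [  0.     438.3566 199.6723]
 [  0.       0.       1.    ]] [[-0.0013 -1.      0.0093 -0.201 ]
 [ 0.9909 -0.0001  0.1346 -0.5012]
 [-0.1346  0.0094  0.9909 -1.5974]
 [ 0.      0.      0.      1.    ]]
ejector_knob [330.9 219.3] 0.46 [ 0.4174 -0.2513  0.15  ]
tote [367.6 194.4] 0.73 [ 0.5217 -0.3946  0.03  ]
bottle [440.  216.1] 0.67 [ 0.4351 -0.6485  0.08  ]
gauge [190.4 224.9] 0.71 [0.4069 0.2603 0.04  ]
gauge [366.2 192.6] 0.67 [ 0.527  -0.3882  0.04  ]
spare_handle [222.6 228. ] 0.5 [0.3962 0.1439 0.03  ]
brush [305.2 195. ] 0.48 [ 0.515  -0.1614  0.06  ]
brush_joint [299.3 197.1] 0.43 [ 0.5072 -0.1398  0.06  ]
station [299.5 198.8] 0.66 [ 0.5092 -0.1388  0.    ]
hood_top [300.2 200.7] 0.7 [ 0.483  -0.1453  0.142 ]
tray_floor [300.1 199.7] 0.74 [ 0.5041 -0.1415  0.012 ]
trough_lip [301.6 204.4] 0.97 [ 0.4832 -0.1477  0.036 ]
tote_floor [369.1 197.5] 0.83 [ 0.5138 -0.4036  0.003 ]
```

View pics/top1.png

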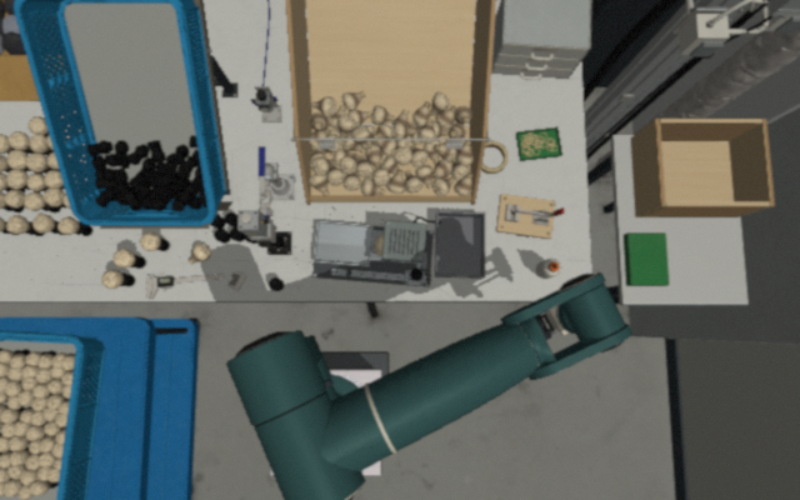

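View pics/scene1.png

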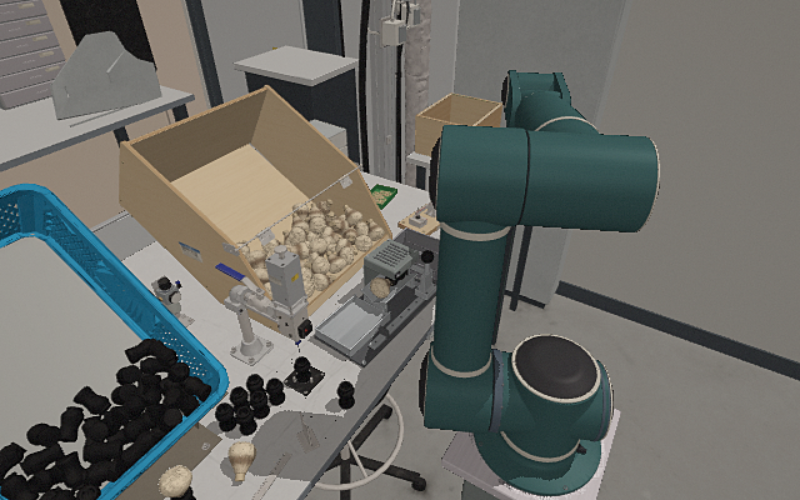

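The top view shows the station at about (250–345, 170–230), knob near (333,218), tote at (368,196) and spare handle at (222,228). In the scene view the knob is at (342,205) and the tray at (290,260). Next I fit the station and tote poses from crops.

Run:
```python
from h import *
t=cv2.imread("pics/top0.png")[165:240,240:400];s=cv2.imread("pics/scene0.png")[180:290,240:400]
t=cv2.resize(t,None,fx=5,fy=5,interpolation=cv2.INTER_CUBIC)
s=cv2.resize(s,None,fx=5,fy=5,interpolation=cv2.INTER_CUBIC)
for im,(x0,y0) in ((t,(240,165)),(s,(240,180))):
    for x in range(0,800,50): cv2.putText(im,str(x0+x//5),(x,8),0,.3,(0,255,255),1); cv2.line(im,(x,10),(x,14),(0,255,255))
    for y in range(0,im.shape[0],50): cv2.putText(im,str(y0+y//5),(0,y+4),0,.3,(0,255,255),1)
cv2.imwrite("pics/tc.png",t);cv2.imwrite("pics/sc.png",s)
```

```text
(no output)
```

View pics/tc.png

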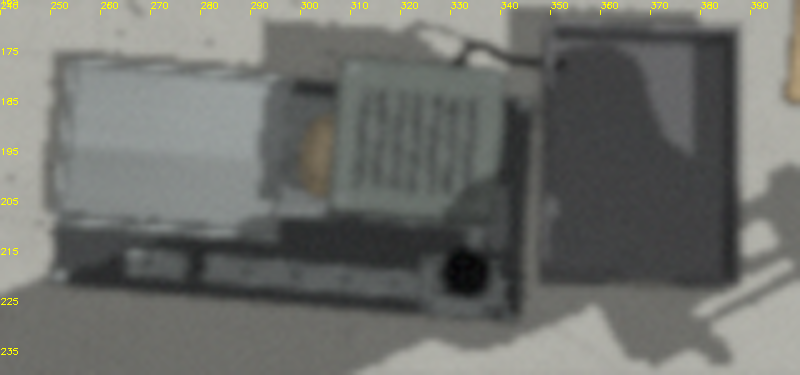

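View pics/sc.png

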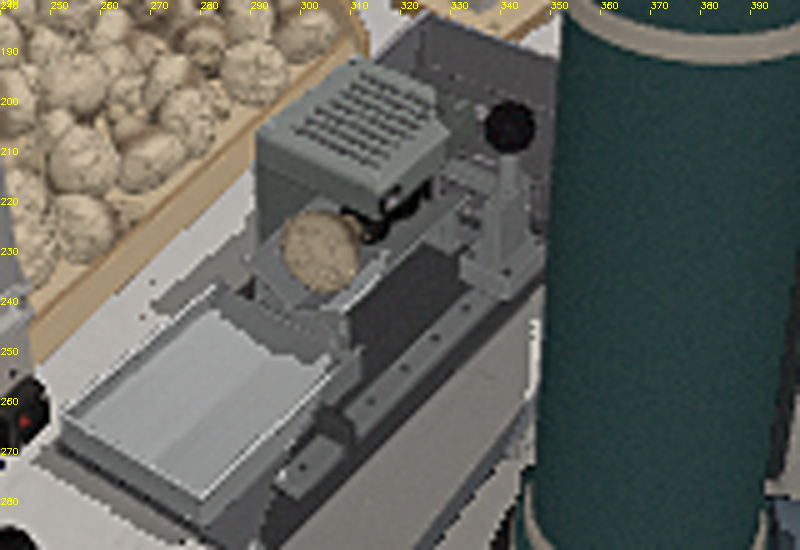

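The crops give clear hood corners, tray corners and the knob at top (333.2,219.4) and scene (341.8,205.4). The tote rim corners are near (349.6,170.4), (387.6,170.4), (387.6,222) and (347.6,222). I'll fit planar poses to these.

```bash
cat > fit.py <<'E'
from h import *
from scipy.optimize import least_squares
p=viewer.camera("top");P=viewer.camera("scene")
S=[(p,(333.2,219.4),(-85,-135,150)),(p,(309,177.4),(62,-29,142)),(p,(340.8,179),(62,-147,142)),(p,(339.8,208.2),(-48,-147,142)),(p,(306.4,206.4),(-48,-29,142)),
(p,(251.4,176),(60,173,38)),(p,(250,206.6),(-60,173,38)),
(P,(341.8,205.4),(-85,-135,150)),(P,(252.4,261.6),(60,172,38)),(P,(280.6,279.4),(-60,172,38)),(P,(283,237.4),(60,10,38)),(P,(306.6,252),(-60,10,38)),
(P,(310.4,192),(62,-147,142)),(P,(291.4,206),(62,-29,142)),(P,(316,218.4),(-48,-29,142)),(P,(329.4,205.4),(-48,-147,142))]
def w(v,q): c,s=np.cos(v[2]),np.sin(v[2]);q=np.array(q)/1e3;return np.array([v[0]+c*q[0]-s*q[1],v[1]+s*q[0]+c*q[1],q[2]])
f=lambda v,S:np.concatenate([proj(a,w(v,q))-np.array(x) for a,x,q in S])
r=least_squares(f,[.5,-.1,0],args=(S,),loss="soft_l1");print("station",r.x);print(f(r.x,S).reshape(-1,2).round(1).tolist())
T=[(p,(349.6,170.4),(95,71,55)),(p,(387.6,170.4),(95,-71,55)),(p,(387.6,222),(-95,-71,55)),(p,(347.6,222),(-95,71,55))]
t=least_squares(f,[.5,-.4,0],args=(T,));print("tote",t.x,f(t.x,T).reshape(-1,2).round(1).tolist())
for n,q in dict(knob=(-85,-135,150),knobfar=(-85,32,150),tray=(0,90,30)).items(): print(n,w(r.x,q))
s=sensors.get_obs();print(R.from_rotvec(s["eef_rot"]).as_matrix(),s["eef_pos"])
E
python3 fit.py
```

```text
station [ 0.5126 -0.1343 -0.09  ]
[[0.5, 0.3], [-2.0, -1.8], [-0.3, -0.4], [-1.8, 1.5], [-2.3, 0.2], [2.0, 0.5], [-0.1, 1.7], [0.6, -0.6], [-1.2, 0.7], [-1.5, -0.3], [0.9, -2.2], [4.4, -2.5], [0.0, -2.0], [-2.1, 0.1], [-1.1, 0.0], [6.0, -4.4]]
tote [ 0.512  -0.3931 -0.0235] [[-0.4, -0.2], [-0.2, 0.7], [-0.3, 0.2], [0.9, -0.7]]
knob [ 0.4158 -0.2611  0.15  ]
knobfar [ 0.4309 -0.0948  0.15  ]
tray [ 0.5207 -0.0447  0.03  ]
[[ 0.8917  0.4527  0.    ]
 [ 0.4527 -0.8917  0.    ]
 [ 0.     -0.     -1.    ]] [ 0.3056 -0.6019  0.2186]
```

Emit:
drive_tool(motion=[{"hand": 1,"dx": 12.6,"dy": -12.7,"dz": -2,"wz": 0.28},{"hand": 1,"dx": 12.6,"dy": -12.7,"dz": -2,"wz": 0.28},{"hand": 1,"dx": 12.6,"dy": -12.7,"dz": -2,"wz": 0.28},{"hand": 1,"dx": 12.6,"dy": -12.7,"dz": -2,"wz": 0.28},{"hand": 1,"dx": 25.2,"dy": -25.4,"dz": -2,"wz": 0.56},{"hand": 1,"dx": 25.2,"dy": -25.4,"dz": -2,"wz": 0.56},{"hand": 1,"dx": 25.2,"dy": -25.4,"dz": -2,"wz": 0.56},{"hand": 1,"dx": 25.2,"dy": -25.4,"dz": -2,"wz": 0.56},{"hand": 1,"dx": 25.2,"dy": -25.4,"dz": -2,"wz": 0.56},{"hand": 1,"dx": 25.2,"dy": -25.4,"dz": -2,"wz": 0.56},{"hand": 1,"dx": 25.2,"dy": -25.4,"dz": -2,"wz": 0.56},{"hand": 1,"dx": 25.2,"dy": -25.4,"dz": -2,"wz": 0.56}])

```text
schema error: expected keys hand, dx, dy, dz, wx, wy, wz
```

```bash
cat >> h.py <<'E'
def wristcam():
    s=sensors.get_obs();p=viewer.camera("wrist")
    T=np.eye(4);T[:3,:3]=R.from_rotvec(s["eef_rot"]).as_matrix();T[:3,3]=s["eef_pos"]
    p["extrinsics"]=np.linalg.inv(T@np.array(p["hand_eye"]));return s,p
E
python3 - <<'E'
from h import *
s,p=wristcam();cv2.imwrite("pics/w1.png",p["pixels"]);print(s["eef_pos"],s["eef_rot"],s["joints"],s["force"]);print(p["hand_eye"])
for q,z in [("ejector_knob",.15),("hood_top",.142),("trough_lip",.036),("tray_floor",.012)]:
    for r in viewer.look_for(p,q)[:2]: print(q,np.round(r["xy"],1),round(r["score"],2),at_z(p,r["xy"],z))
print(proj(p,(.4158,-.2611,.15)))
E
```

```text
[ 0.3056 -0.6019  0.2186] [-3.0553 -0.7312 -0.    ] [-1.1388  0.116   1.4416  0.      1.584  -0.0378] [-0.6267  0.5488  0.2803]
[[ 0.0007  0.9612  0.276   0.0768]
 [ 1.     -0.0003 -0.0015 -0.0006]
 [-0.0013  0.276  -0.9611 -0.1657]
 [ 0.      0.      0.      1.    ]]
hood_top [243.6   7.8] 0.31 [ 0.4099 -0.4933  0.142 ]
tray_floor [242.5   8.1] 0.48 [ 0.4285 -0.4531  0.012 ]
[-138.1476 -220.0908]
```

View pics/w1.png

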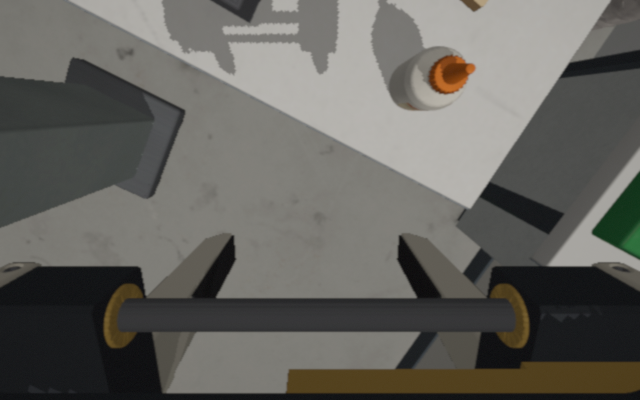

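The move was refused because every key is required. The wrist picture is from the start pose, with the bottle at (440,78).

Emit:
drive_tool(motion=[{"hand": 1,"dx": 12.6,"dy": -12.7,"dz": -2,"wx": 0,"wy": 0,"wz": 0.28},{"hand": 1,"dx": 12.6,"dy": -12.7,"dz": -2,"wx": 0,"wy": 0,"wz": 0.28},{"hand": 1,"dx": 12.6,"dy": -12.7,"dz": -2,"wx": 0,"wy": 0,"wz": 0.28},{"hand": 1,"dx": 12.6,"dy": -12.7,"dz": -2,"wx": 0,"wy": 0,"wz": 0.28},{"hand": 1,"dx": 25.2,"dy": -25.4,"dz": -2,"wx": 0,"wy": 0,"wz": 0.56},{"hand": 1,"dx": 25.2,"dy": -25.4,"dz": -2,"wx": 0,"wy": 0,"wz": 0.56},{"hand": 1,"dx": 25.2,"dy": -25.4,"dz": -2,"wx": 0,"wy": 0,"wz": 0.56},{"hand": 1,"dx": 25.2,"dy": -25.4,"dz": -2,"wx": 0,"wy": 0,"wz": 0.56},{"hand": 1,"dx": 25.2,"dy": -25.4,"dz": -2,"wx": 0,"wy": 0,"wz": 0.56},{"hand": 1,"dx": 25.2,"dy": -25.4,"dz": -2,"wx": 0,"wy": 0,"wz": 0.56}])

```text
time_s: 2.7
eef_pos: [0.4155, -0.2611, 0.2389]
eef_rot: [3.138, -0.139, 0.001]
force: [-0.3, -1.0, -0.7]
width: 0.0927
finger_force: 0.0
```

Run:
```python
from h import *
s,p=wristcam();cv2.imwrite("pics/w2.png",p["pixels"]);print(s["time_s"],s["eef_pos"],s["eef_rot"],s["joints"],s["force"])
for q,z in [("ejector_knob",.15),("hood_top",.142),("trough_lip",.036),("tray_floor",.012)]:
    for r in viewer.look_for(p,q)[:2]: print(q,np.round(r["xy"],1),round(r["score"],2),at_z(p,r["xy"],z))
print(proj(p,(.4158,-.2611,.15)))
```

```text
2.7 [ 0.4155 -0.2611  0.2389] [ 3.1379 -0.1393  0.0008] [-0.6129 -0.2976  1.7952 -0.0002  1.6433  1.0466] [-0.3236 -1.0046 -0.721 ]
ejector_knob [311.1 180.7] 0.62 [ 0.4347 -0.2585  0.15  ]
hood_top [214.5 101.8] 0.66 [ 0.5035 -0.1877  0.142 ]
trough_lip [215.1 102.8] 0.82 [ 0.5073 -0.1561  0.036 ]
tray_floor [213.7 100.9] 0.81 [ 0.5106 -0.1476  0.012 ]
tray_floor [433.9  78. ] 0.26 [ 0.5133 -0.4079  0.012 ]
[316.1926 202.2429]
```

View pics/w2.png

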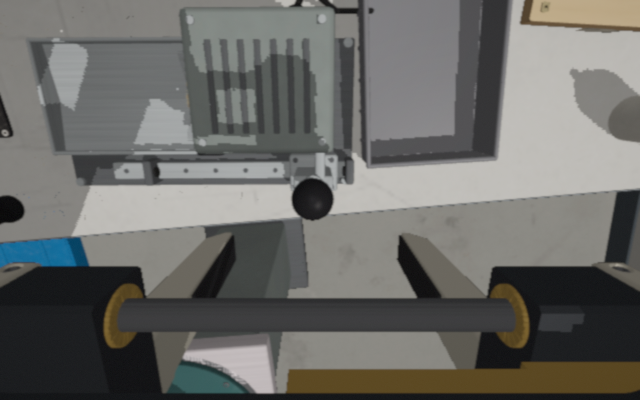

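The ball knob shows at (313,199), about 3 mm from the prediction, and the hood edges are level in the picture, so the tool is aligned with the station. Descending around the knob and gripping it.

Emit:
drive_tool(motion=[{"hand": 1,"dx": 0.3,"dy": -0.3,"dz": 3,"wx": 0,"wy": 0,"wz": 0},{"hand": 1,"dx": 0.3,"dy": -0.3,"dz": 6,"wx": 0,"wy": 0,"wz": 0},{"hand": 1,"dx": 0.3,"dy": -0.3,"dz": 9,"wx": 0,"wy": 0,"wz": 0},{"hand": 1,"dx": 0.3,"dy": -0.3,"dz": 10.4,"wx": 0,"wy": 0,"wz": 0},{"hand": 1,"dx": 0.3,"dy": -0.3,"dz": 10.4,"wx": 0,"wy": 0,"wz": 0},{"hand": -0.5,"dx": 0.3,"dy": -0.3,"dz": 10.4,"wx": 0,"wy": 0,"wz": 0},{"hand": -0.5,"dx": 0.3,"dy": -0.3,"dz": 10.4,"wx": 0,"wy": 0,"wz": 0},{"hand": -0.5,"dx": 0.3,"dy": -0.3,"dz": 10.4,"wx": 0,"wy": 0,"wz": 0},{"hand": -0.5,"dx": 0.3,"dy": -0.3,"dz": 10.4,"wx": 0,"wy": 0,"wz": 0},{"hand": -0.5,"dx": 0.3,"dy": -0.3,"dz": 10.4,"wx": 0,"wy": 0,"wz": 0}], newtons=15)

```text
time_s: 3.95
eef_pos: [0.4186, -0.2587, 0.1351]
eef_rot: [3.138, -0.142, 0.001]
force: [0.2, -0.2, -0.1]
width: 0.0574
finger_force: 0.0
```

Emit:
drive_tool(motion=[{"hand": -0.6,"dx": 0,"dy": 0,"dz": 0,"wx": 0,"wy": 0,"wz": 0},{"hand": -0.6,"dx": 0,"dy": 0,"dz": 0,"wx": 0,"wy": 0,"wz": 0},{"hand": -0.6,"dx": 0,"dy": 0,"dz": 0,"wx": 0,"wy": 0,"wz": 0},{"hand": -0.6,"dx": 0,"dy": 0,"dz": 0,"wx": 0,"wy": 0,"wz": 0},{"hand": -0.6,"dx": 0,"dy": -1,"dz": 0,"wx": 0,"wy": 0,"wz": 0},{"hand": -0.6,"dx": 0,"dy": -2,"dz": 0,"wx": 0,"wy": 0,"wz": 0},{"hand": -0.6,"dx": 0,"dy": -3,"dz": 0,"wx": 0,"wy": 0,"wz": 0},{"hand": -0.6,"dx": 0,"dy": -4,"dz": 0,"wx": 0,"wy": 0,"wz": 0}])

```text
time_s: 4.75
eef_pos: [0.422, -0.2179, 0.1346]
eef_rot: [3.138, -0.141, -0.001]
force: [-3.6, -4.8, 0.6]
width: 0.0353
finger_force: 15.0
```

Emit:
drive_tool(motion=[{"hand": -0.6,"dx": 0,"dy": -1,"dz": 0,"wx": 0,"wy": 0,"wz": 0},{"hand": -0.6,"dx": 0,"dy": -2,"dz": 0,"wx": 0,"wy": 0,"wz": 0},{"hand": -0.6,"dx": 0,"dy": -3,"dz": 0,"wx": 0,"wy": 0,"wz": 0},{"hand": -0.6,"dx": 0,"dy": -4,"dz": 0,"wx": 0,"wy": 0,"wz": 0},{"hand": -0.6,"dx": 0,"dy": -5,"dz": 0,"wx": 0,"wy": 0,"wz": 0},{"hand": -0.6,"dx": 0,"dy": -5.7,"dz": 0,"wx": 0,"wy": 0,"wz": 0},{"hand": -0.6,"dx": 0,"dy": -6.4,"dz": 0,"wx": 0,"wy": 0,"wz": 0},{"hand": -0.6,"dx": 0,"dy": -7.1,"dz": 0,"wx": 0,"wy": 0,"wz": 0},{"hand": -0.6,"dx": 0,"dy": -7.8,"dz": 0,"wx": 0,"wy": 0,"wz": 0},{"hand": -0.6,"dx": 0,"dy": -8.5,"dz": 0,"wx": 0,"wy": 0,"wz": 0},{"hand": -0.6,"dx": 0,"dy": -9.2,"dz": 0,"wx": 0,"wy": 0,"wz": 0},{"hand": -0.6,"dx": 0,"dy": -9.9,"dz": 0,"wx": 0,"wy": 0,"wz": 0},{"hand": -0.6,"dx": 0,"dy": -10.6,"dz": 0,"wx": 0,"wy": 0,"wz": 0},{"hand": -0.6,"dx": 0,"dy": -11.3,"dz": 0,"wx": 0,"wy": 0,"wz": 0},{"hand": -0.6,"dx": 0,"dy": -12,"dz": 0,"wx": 0,"wy": 0,"wz": 0},{"hand": -0.6,"dx": 0,"dy": -12.3,"dz": 0,"wx": 0,"wy": 0,"wz": 0},{"hand": -0.6,"dx": 0,"dy": -12.6,"dz": 0,"wx": 0,"wy": 0,"wz": 0},{"hand": -0.6,"dx": 0,"dy": -12.6,"dz": 0,"wx": 0,"wy": 0,"wz": 0}])

```text
time_s: 6.55
eef_pos: [0.4323, -0.0949, 0.1345]
eef_rot: [3.132, -0.142, -0.004]
force: [-12.0, -29.8, 0.0]
width: 0.0407
finger_force: 15.0
```

Run:
```python
from h import *
s,p=wristcam();P=viewer.camera("scene")
a=cv2.resize(P["pixels"][180:300,230:400],(680,480));cv2.imwrite("pics/far.png",a)
cv2.imwrite("pics/far_w.png",p["pixels"]);print(s["force"],s["eef_pos"])
```

```text
[-11.9962 -29.8021   0.0118] [ 0.4323 -0.0949  0.1345]
```

View pics/far_w.png

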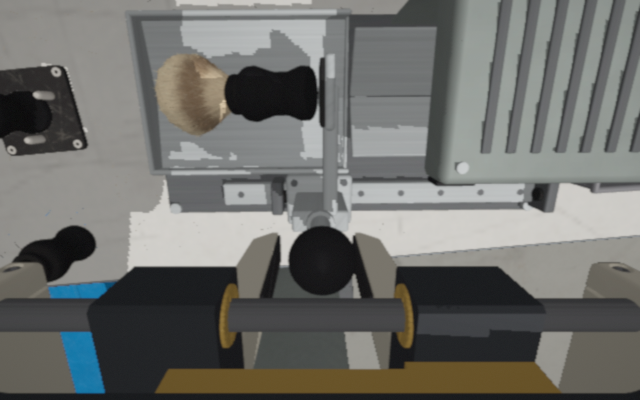

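At the far stop (30 N reaction): the carriage meets the stop block at (280,195) and the brush lies in the tray, handle (270,92), tuft (190,92). Drawing the slide back home.

Emit:
drive_tool(motion=[{"hand": -0.6,"dx": 0,"dy": 0.5,"dz": 0,"wx": 0,"wy": 0,"wz": 0},{"hand": -0.6,"dx": 0,"dy": 1,"dz": 0,"wx": 0,"wy": 0,"wz": 0},{"hand": -0.6,"dx": 0,"dy": 1.5,"dz": 0,"wx": 0,"wy": 0,"wz": 0},{"hand": -0.6,"dx": 0,"dy": 2,"dz": 0,"wx": 0,"wy": 0,"wz": 0},{"hand": -0.6,"dx": 0,"dy": 3,"dz": 0,"wx": 0,"wy": 0,"wz": 0},{"hand": -0.6,"dx": 0,"dy": 4,"dz": 0,"wx": 0,"wy": 0,"wz": 0},{"hand": -0.6,"dx": 0,"dy": 5,"dz": 0,"wx": 0,"wy": 0,"wz": 0},{"hand": -0.6,"dx": 0,"dy": 6,"dz": 0,"wx": 0,"wy": 0,"wz": 0},{"hand": -0.6,"dx": 0,"dy": 7,"dz": 0,"wx": 0,"wy": 0,"wz": 0},{"hand": -0.6,"dx": 0,"dy": 8,"dz": 0,"wx": 0,"wy": 0,"wz": 0},{"hand": -0.6,"dx": 0,"dy": 9,"dz": 0,"wx": 0,"wy": 0,"wz": 0},{"hand": -0.6,"dx": 0,"dy": 10,"dz": 0,"wx": 0,"wy": 0,"wz": 0},{"hand": -0.6,"dx": 0,"dy": 11,"dz": 0,"wx": 0,"wy": 0,"wz": 0},{"hand": -0.6,"dx": 0,"dy": 12,"dz": 0,"wx": 0,"wy": 0,"wz": 0},{"hand": -0.6,"dx": 0,"dy": 13,"dz": 0,"wx": 0,"wy": 0,"wz": 0},{"hand": -0.6,"dx": 0,"dy": 14,"dz": 0,"wx": 0,"wy": 0,"wz": 0},{"hand": -0.6,"dx": 0,"dy": 15,"dz": 0,"wx": 0,"wy": 0,"wz": 0},{"hand": -0.6,"dx": 0,"dy": 15.7,"dz": 0,"wx": 0,"wy": 0,"wz": 0},{"hand": -0.6,"dx": 0,"dy": 16.3,"dz": 0,"wx": 0,"wy": 0,"wz": 0},{"hand": -0.6,"dx": 0,"dy": 16.6,"dz": 0,"wx": 0,"wy": 0,"wz": 0}])

```text
time_s: 8.65
eef_pos: [0.4186, -0.2591, 0.1345]
eef_rot: [-3.138, 0.142, -0.001]
force: [3.5, 2.8, -3.9]
width: 0.0353
finger_force: 15.0
```

Emit:
drive_tool(motion=[{"hand": -0.6,"dx": 0,"dy": 0.2,"dz": 0,"wx": 0,"wy": 0,"wz": 0},{"hand": -0.6,"dx": 0,"dy": 0.4,"dz": 0,"wx": 0,"wy": 0,"wz": 0},{"hand": -0.6,"dx": 0,"dy": 0.4,"dz": 0,"wx": 0,"wy": 0,"wz": 0}])

```text
time_s: 8.95
eef_pos: [0.4183, -0.2628, 0.1346]
eef_rot: [3.138, -0.141, 0.001]
force: [4.0, -0.9, -6.3]
width: 0.035
finger_force: 15.0
```

Emit:
drive_tool(motion=[{"hand": -0.6,"dx": 0,"dy": 0.2,"dz": 0,"wx": 0,"wy": 0,"wz": 0},{"hand": -0.6,"dx": 0,"dy": 0.4,"dz": 0,"wx": 0,"wy": 0,"wz": 0},{"hand": -0.6,"dx": 0,"dy": 0.4,"dz": 0,"wx": 0,"wy": 0,"wz": 0}])

```text
time_s: 9.25
eef_pos: [0.4182, -0.2645, 0.1344]
eef_rot: [-3.134, 0.14, -0.0]
force: [6.4, 20.4, -1.4]
width: 0.0352
finger_force: 15.0
```

Emit:
drive_tool(motion=[{"hand": -0.6,"dx": 0,"dy": -0.2,"dz": 0,"wx": 0,"wy": 0,"wz": 0},{"hand": 0.6,"dx": 0,"dy": -0.2,"dz": 0,"wx": 0,"wy": 0,"wz": 0},{"hand": 0.6,"dx": 0,"dy": -0.2,"dz": 0,"wx": 0,"wy": 0,"wz": 0},{"hand": 0.6,"dx": 0,"dy": -0.2,"dz": 0,"wx": 0,"wy": 0,"wz": 0},{"hand": 0.6,"dx": 0,"dy": -0.2,"dz": 0,"wx": 0,"wy": 0,"wz": 0},{"hand": 0.6,"dx": 0,"dy": -0.2,"dz": 0,"wx": 0,"wy": 0,"wz": 0},{"hand": 0.6,"dx": 0,"dy": -0.2,"dz": 0,"wx": 0,"wy": 0,"wz": 0},{"hand": 0.6,"dx": 0,"dy": -0.2,"dz": -5,"wx": 0,"wy": 0,"wz": 0},{"hand": 0.6,"dx": 0,"dy": -0.2,"dz": -10,"wx": 0,"wy": 0,"wz": 0},{"hand": 0.6,"dx": 0,"dy": -0.2,"dz": -10,"wx": 0,"wy": 0,"wz": 0},{"hand": 0.6,"dx": 0,"dy": -0.2,"dz": -10,"wx": 0,"wy": 0,"wz": 0}])

```text
time_s: 10.35
eef_pos: [0.4183, -0.2648, 0.2356]
eef_rot: [3.137, -0.142, 0.003]
force: [-0.5, 0.5, -0.5]
width: 0.0745
finger_force: 0.0
```

Emit:
drive_tool(motion=[{"hand": 0.6,"dx": 0,"dy": -4,"dz": 0,"wx": 0,"wy": 0,"wz": 0},{"hand": 0.6,"dx": 0,"dy": -8,"dz": 0,"wx": 0,"wy": 0,"wz": 0},{"hand": 0.6,"dx": 0,"dy": -12,"dz": 0,"wx": 0,"wy": 0,"wz": 0},{"hand": 0.6,"dx": 0,"dy": -16,"dz": 0,"wx": 0,"wy": 0,"wz": 0},{"hand": 0.6,"dx": 0,"dy": -20,"dz": 0,"wx": 0,"wy": 0,"wz": 0},{"hand": 0.6,"dx": 0,"dy": -20,"dz": 0,"wx": 0,"wy": 0,"wz": 0},{"hand": 0.6,"dx": 0,"dy": -20,"dz": 0,"wx": 0,"wy": 0,"wz": 0}])

```text
time_s: 11.05
eef_pos: [0.4357, -0.0648, 0.2334]
eef_rot: [-3.139, 0.138, 0.003]
force: [-0.2, -0.3, -0.4]
width: 0.0746
finger_force: 0.0
```

Run:
```python
from h import *
s,p=wristcam();print(s["time_s"],s["eef_pos"],s["eef_rot"],s["force"])
for q in ["brush","brush_joint"]:
    for r in viewer.masks_of(p,q)[:2]:
        m=r["region"];ys,xs=np.nonzero(m);print(q,r["xy"],r["score"],m.sum(),xs.min(),xs.max(),ys.min(),ys.max())
        if q=="brush" :
            (c,sz,a)=cv2.minAreaRect(np.c_[xs,ys].astype(np.float32));print(c,sz,a,at_z(p,c,.036))
im=p["pixels"].copy();cv2.imwrite("pics/w3.png",im)
P=viewer.camera("scene");cv2.imwrite("pics/s3.png",cv2.resize(P["pixels"][180:300,230:400],(680,480)))
p=viewer.camera("wrist")
```

```text
11.05 [ 0.4357 -0.0648  0.2334] [-3.1385  0.1384  0.0027] [-0.2493 -0.2605 -0.4206]
brush [291.5, 98.9] 0.82 4076 247 356 72 129
(301.5, 100.5) (57.0, 109.0) 90.0 [ 0.5209 -0.0563  0.036 ]
brush_joint [288.9, 101.9] 0.97 4012 248 356 72 129
```

View pics/w3.png

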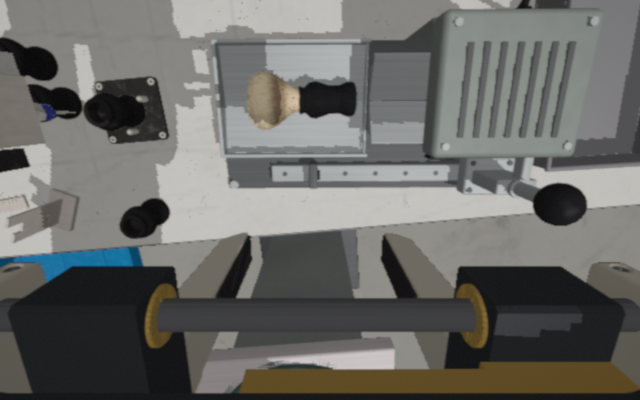

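The slide is home and the brush lies in the tray: tuft end (247,101), joint about (299,99), foot (356,99). Computing the grasp offsets now.

Run:
```python
from h import *
s,p=wristcam();M=R.from_rotvec(s["eef_rot"]).as_matrix()
f=at_z(p,(356,99),.035);j=at_z(p,(299,99.5),.036);t=at_z(p,(247,101),.042);g=at_z(p,(330,99),.035)
print(f,j,t,g,np.linalg.norm(t-f),np.linalg.norm(j-f))
d=(t-f);yaw=np.arctan2(d[1],d[0]);print("axis yaw",yaw,"tool x yaw",np.arctan2(M[1,0],M[0,0]))
g[2]=.026;print("shift cm",M.T@(g-s["eef_pos"])*100, M.T@(np.array([*g[:2],.15])-s["eef_pos"])*100)
# nozzle base
print(at_z(p,(130,105),.01))
```

```text
[ 0.5175 -0.118   0.035 ] [ 0.5227 -0.0554  0.036 ] [0.5261 0.0005 0.042 ] [ 0.5201 -0.0894  0.035 ] 0.11902408809823341 0.06279722880176392
axis yaw 1.4986391645741772 tool x yaw -0.09181985872665309
shift cm [ 8.6106  1.5304 20.8207] [8.6025 1.5305 8.4207]
[0.5354 0.1455 0.01  ]
```

Emit:
drive_tool(motion=[{"hand": 0.4,"dx": 8.7,"dy": 1,"dz": 0,"wx": 0,"wy": 0,"wz": -0.4},{"hand": 0.4,"dx": 8.7,"dy": 1,"dz": 0,"wx": 0,"wy": 0,"wz": -0.4},{"hand": 0.4,"dx": 8.7,"dy": 1,"dz": 0,"wx": 0,"wy": 0,"wz": -0.4},{"hand": 0.4,"dx": 8.7,"dy": 1,"dz": 0,"wx": 0,"wy": 0,"wz": -0.8},{"hand": 0.4,"dx": 8.7,"dy": 1,"dz": 0,"wx": 0,"wy": 0,"wz": -0.8},{"hand": 0.4,"dx": 8.7,"dy": 1,"dz": 0,"wx": 0,"wy": 0,"wz": -0.8},{"hand": 0.4,"dx": 8.7,"dy": 1,"dz": 0,"wx": 0,"wy": 0,"wz": -1.2},{"hand": 0.4,"dx": 8.7,"dy": 1,"dz": 0,"wx": 0,"wy": 0,"wz": -1.2},{"hand": 0.4,"dx": 8.7,"dy": 1,"dz": 4,"wx": 0,"wy": 0,"wz": -1.58},{"hand": 0.4,"dx": 8.7,"dy": 1,"dz": 8,"wx": 0,"wy": 0,"wz": -1.58},{"hand": 0.4,"dx": 8.7,"dy": 1,"dz": 10,"wx": 0,"wy": 0,"wz": -1.58},{"hand": 0.4,"dx": 8.7,"dy": 1,"dz": 10,"wx": 0,"wy": 0,"wz": -1.58},{"hand": 0.4,"dx": 8.7,"dy": 1,"dz": 10,"wx": 0,"wy": 0,"wz": -1.58}])

```text
time_s: 12.65
eef_pos: [0.522, -0.0837, 0.1355]
eef_rot: [2.313, 2.126, 0.0]
force: [0.0, -0.2, 0.6]
width: 0.065
finger_force: 0.0
```

Run:
```python
from h import *
s,p=wristcam();M=R.from_rotvec(s["eef_rot"]).as_matrix();print(s["time_s"],s["eef_pos"],s["joints"],s["width"],np.arctan2(M[1,0],M[0,0]))
cv2.imwrite("pics/w4.png",p["pixels"])
for r in viewer.masks_of(p,"brush")[:2]:
    ys,xs=np.nonzero(r["region"]);print(r["xy"],r["score"],xs.min(),xs.max(),ys.min(),ys.max())
for P in [(.5201,-.0844,.035),(.5227,-.0554,.036),(.5175,-.118,.035)]: print(proj(p,P))
```

```text
12.65 [ 0.522  -0.0837  0.1355] [-0.2072 -0.1722  1.8591 -0.      1.4545 -0.1228] 0.06501185743859968 1.4863874756379427
[314.7, 147.5] 0.91 274 350 96 237
[313.9936 200.0889]
[314.1229 167.5357]
[314.2989 235.7135]
```

View pics/w4.png

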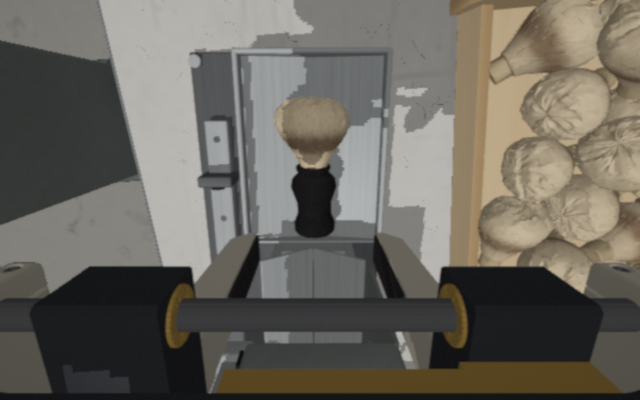

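The brush lies straight ahead, joint at (313,167) and foot at (314,236), matching the predicted pixels. Descending and gripping.

Emit:
drive_tool(motion=[{"hand": 0.4,"dx": 0,"dy": 0,"dz": 3,"wx": 0,"wy": 0,"wz": 0},{"hand": 0.4,"dx": 0,"dy": 0,"dz": 6,"wx": 0,"wy": 0,"wz": 0},{"hand": 0.4,"dx": 0,"dy": 0,"dz": 8,"wx": 0,"wy": 0,"wz": 0},{"hand": 0.4,"dx": 0,"dy": 0,"dz": 9.5,"wx": 0,"wy": 0,"wz": 0},{"hand": 0.4,"dx": 0,"dy": 0,"dz": 10.5,"wx": 0,"wy": 0,"wz": 0},{"hand": 0.4,"dx": 0,"dy": 0,"dz": 10.9,"wx": 0,"wy": 0,"wz": 0},{"hand": 0.4,"dx": 0,"dy": 0,"dz": 10.9,"wx": 0,"wy": 0,"wz": 0},{"hand": -0.8,"dx": 0,"dy": 0,"dz": 10.9,"wx": 0,"wy": 0,"wz": 0},{"hand": -0.8,"dx": 0,"dy": 0,"dz": 10.9,"wx": 0,"wy": 0,"wz": 0},{"hand": -0.8,"dx": 0,"dy": 0,"dz": 10.9,"wx": 0,"wy": 0,"wz": 0},{"hand": -0.8,"dx": 0,"dy": 0,"dz": 10.9,"wx": 0,"wy": 0,"wz": 0},{"hand": -0.8,"dx": 0,"dy": 0,"dz": 10.9,"wx": 0,"wy": 0,"wz": 0},{"hand": -0.8,"dx": 0,"dy": 0,"dz": 10.9,"wx": 0,"wy": 0,"wz": 0},{"hand": -0.8,"dx": 0,"dy": 0,"dz": 10.9,"wx": 0,"wy": 0,"wz": 0}], newtons=20)

```text
time_s: 14.15
eef_pos: [0.5219, -0.0832, 0.0259]
eef_rot: [2.309, 2.129, 0.0]
force: [-0.2, 0.1, 3.6]
width: 0.0379
finger_force: 19.8
```

Emit:
drive_tool(motion=[{"hand": -0.8,"dx": 0,"dy": 0,"dz": -2,"wx": 0,"wy": 0,"wz": 0},{"hand": -0.8,"dx": 0,"dy": 0,"dz": -5,"wx": 0,"wy": 0,"wz": 0},{"hand": -0.8,"dx": 0,"dy": 0,"dz": -9,"wx": 0,"wy": 0,"wz": 0},{"hand": -0.8,"dx": 0,"dy": 0,"dz": -13,"wx": 0,"wy": 0,"wz": 0},{"hand": -0.8,"dx": 0,"dy": 0,"dz": -17,"wx": 0,"wy": 0,"wz": 0},{"hand": -0.8,"dx": 0,"dy": 0,"dz": -20.5,"wx": 0,"wy": 0,"wz": 0},{"hand": -0.8,"dx": 0,"dy": 0,"dz": -20.5,"wx": 0,"wy": 0,"wz": 0},{"hand": -0.8,"dx": 0,"dy": 0,"dz": -20.5,"wx": 0,"wy": 0,"wz": 0}])

```text
time_s: 14.95
eef_pos: [0.5219, -0.0832, 0.2307]
eef_rot: [2.309, 2.129, 0.001]
force: [0.9, 0.4, -1.2]
width: 0.038
finger_force: 19.9
```

Emit:
drive_tool(motion=[{"hand": -0.8,"dx": -3,"dy": 0,"dz": 0,"wx": 0,"wy": 0,"wz": 0.1},{"hand": -0.8,"dx": -6,"dy": -0.2,"dz": 0,"wx": 0,"wy": 0,"wz": 0.2},{"hand": -0.8,"dx": -9,"dy": -0.3,"dz": 0,"wx": 0,"wy": 0,"wz": 0.32},{"hand": -0.8,"dx": -12,"dy": -0.4,"dz": 0,"wx": 0,"wy": 0,"wz": 0.44},{"hand": -0.8,"dx": -15,"dy": -0.5,"dz": 0,"wx": 0,"wy": 0,"wz": 0.56},{"hand": -0.8,"dx": -18,"dy": -0.6,"dz": 0,"wx": 0,"wy": 0,"wz": 0.68},{"hand": -0.8,"dx": -21,"dy": -0.7,"dz": 0,"wx": 0,"wy": 0,"wz": 0.8},{"hand": -0.8,"dx": -24,"dy": -0.8,"dz": 0,"wx": 0,"wy": 0,"wz": 0.92},{"hand": -0.8,"dx": -27,"dy": -0.9,"dz": 0,"wx": 0,"wy": 0,"wz": 1.04},{"hand": -0.8,"dx": -30,"dy": -1,"dz": 0,"wx": 0,"wy": 0,"wz": 1.16},{"hand": -0.8,"dx": -31,"dy": -1.1,"dz": 0,"wx": 0,"wy": 0,"wz": 1.28},{"hand": -0.8,"dx": -31,"dy": -1.1,"dz": 0,"wx": 0,"wy": 0,"wz": 1.4},{"hand": -0.8,"dx": -31,"dy": -1.1,"dz": 0,"wx": 0,"wy": 0,"wz": 1.51},{"hand": -0.8,"dx": -31,"dy": -1.1,"dz": 0,"wx": 0,"wy": 0,"wz": 1.51},{"hand": -0.8,"dx": -31,"dy": -1.1,"dz": 0,"wx": 0,"wy": 0,"wz": 1.51}])

```text
time_s: 16.45
eef_pos: [0.4855, -0.391, 0.2293]
eef_rot: [-3.14, 0.026, 0.002]
force: [-1.2, 0.9, -0.6]
width: 0.038
finger_force: 19.9
```

Run:
```python
from h import *
s,p=wristcam();M=R.from_rotvec(s["eef_rot"]).as_matrix();print(s["time_s"],s["eef_pos"],s["width"],s["finger_force"],np.arctan2(M[1,0],M[0,0]))
im=p["pixels"].copy()
c,q=np.cos(-.0235),np.sin(-.0235)
for a,b in [(95,71),(95,-71),(-95,-71),(-95,71)]:
    u=proj(p,(.512+(c*a-q*b)/1e3,-.3931+(q*a+c*b)/1e3,.055));print(u);cv2.circle(im,tuple(int(v) for v in u),4,(0,0,255),2)
cv2.imwrite("pics/w5.png",im)
for n in ["tote","brush"]:
  for r in viewer.masks_of(p,n)[:1]:
    ys,xs=np.nonzero(r["region"]);print(n,r["xy"],r["score"],xs.min(),xs.max(),ys.min(),ys.max())
```

```text
16.45 [ 0.4855 -0.391   0.2293] 0.03803843335591804 19.85041815743898 -0.01678187850747446
[247.2842  60.1195]
[390.0423  61.2714]
[378.2167 238.1218]
[255.9225 237.2857]
tote [344.5, 94.5] 0.65 246 393 52 235
brush [316.2, 166.8] 0.75 246 376 89 298
```

View pics/w5.png

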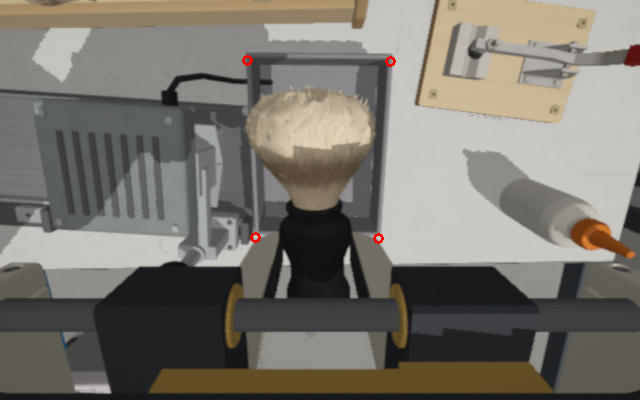

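The tote rim shows at rows 54–232 and columns 247–388, about 5 mm farther away than my fit, and the brush is held level. I'll shift 0.5 cm forward and 0.7 cm right for clearance from the hood, then lower.

Emit:
drive_tool(motion=[{"hand": -0.8,"dx": 0.5,"dy": 0.7,"dz": 3,"wx": 0,"wy": 0,"wz": 0},{"hand": -0.8,"dx": 0.5,"dy": 0.7,"dz": 6,"wx": 0,"wy": 0,"wz": 0},{"hand": -0.8,"dx": 0.5,"dy": 0.7,"dz": 9,"wx": 0,"wy": 0,"wz": 0},{"hand": -0.8,"dx": 0.5,"dy": 0.7,"dz": 12,"wx": 0,"wy": 0,"wz": 0},{"hand": -0.8,"dx": 0.5,"dy": 0.7,"dz": 15,"wx": 0,"wy": 0,"wz": 0},{"hand": -0.8,"dx": 0.5,"dy": 0.7,"dz": 17,"wx": 0,"wy": 0,"wz": 0},{"hand": -0.8,"dx": 0.5,"dy": 0.7,"dz": 18.5,"wx": 0,"wy": 0,"wz": 0},{"hand": -0.8,"dx": 0.5,"dy": 0.7,"dz": 19.5,"wx": 0,"wy": 0,"wz": 0},{"hand": -0.8,"dx": 0.5,"dy": 0.7,"dz": 20.3,"wx": 0,"wy": 0,"wz": 0},{"hand": -0.8,"dx": 0.5,"dy": 0.7,"dz": 20.9,"wx": 0,"wy": 0,"wz": 0},{"hand": -0.8,"dx": 0.5,"dy": 0.7,"dz": 20.9,"wx": 0,"wy": 0,"wz": 0},{"hand": -0.8,"dx": 0.5,"dy": 0.7,"dz": 20.9,"wx": 0,"wy": 0,"wz": 0}])

```text
time_s: 17.8
eef_pos: [0.4908, -0.3986, 0.0222]
eef_rot: [3.141, -0.032, 0.001]
force: [-0.1, 0.1, -1.4]
width: 0.038
finger_force: 19.9
```

Emit:
drive_tool(motion=[{"hand": -0.8,"dx": 0,"dy": 0,"dz": 0.3,"wx": 0,"wy": 0,"wz": 0},{"hand": -0.8,"dx": 0,"dy": 0,"dz": 0.4,"wx": 0,"wy": 0,"wz": 0},{"hand": -0.8,"dx": 0,"dy": 0,"dz": 0.4,"wx": 0,"wy": 0,"wz": 0},{"hand": 0.4,"dx": 0,"dy": 0,"dz": 0.4,"wx": 0,"wy": 0,"wz": 0},{"hand": 0.4,"dx": 0,"dy": 0,"dz": 0.4,"wx": 0,"wy": 0,"wz": 0},{"hand": 0.4,"dx": 0,"dy": 0,"dz": 0.4,"wx": 0,"wy": 0,"wz": 0},{"hand": 0.4,"dx": 0,"dy": 0,"dz": 0.4,"wx": 0,"wy": 0,"wz": 0},{"hand": 0.4,"dx": 0,"dy": 0,"dz": 0.4,"wx": 0,"wy": 0,"wz": 0},{"hand": 0.4,"dx": 0,"dy": 0,"dz": -2,"wx": 0,"wy": 0,"wz": 0},{"hand": 0.4,"dx": 0,"dy": 0,"dz": -5,"wx": 0,"wy": 0,"wz": 0},{"hand": 0.4,"dx": 0,"dy": 0,"dz": -9,"wx": 0,"wy": 0,"wz": 0},{"hand": 0.4,"dx": 0,"dy": 0,"dz": -13,"wx": 0,"wy": 0,"wz": 0},{"hand": 0.4,"dx": 0,"dy": 0,"dz": -17,"wx": 0,"wy": 0,"wz": 0},{"hand": 0.4,"dx": 0,"dy": 0,"dz": -20,"wx": 0,"wy": 0,"wz": 0},{"hand": 0.4,"dx": 0,"dy": 0,"dz": -20,"wx": 0,"wy": 0,"wz": 0},{"hand": 0.4,"dx": 0,"dy": 0,"dz": -20,"wx": 0,"wy": 0,"wz": 0}])

```text
time_s: 19.4
eef_pos: [0.4907, -0.3984, 0.2219]
eef_rot: [3.141, -0.032, 0.001]
force: [0.1, -0.3, -1.1]
width: 0.0648
finger_force: 0.0
```

Run:
```python
from h import *
s,p=wristcam();print(s["time_s"],s["eef_pos"],s["width"],s["force"])
cv2.imwrite("pics/w6.png",p["pixels"])
```

```text
19.4 [ 0.4907 -0.3984  0.2219] 0.0648277185615057 [ 0.0983 -0.2946 -1.0874]
```

View pics/w6.png

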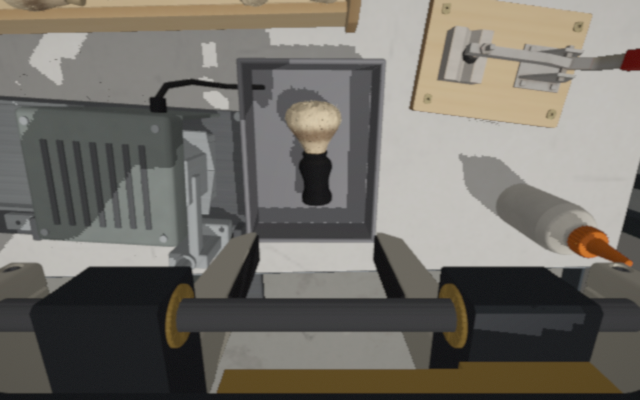

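The brush lies flat in the tote, joint at about (316,150). The gripper is clear, and the slide's post at (195,235) is at the home end. Handing in.

```bash
python3 -c "
from h import *
print(workorder.job_done())"
```

```text
the job is handed in; nothing more can be done
None
```

I pushed the brush out to the far stop, returned the slide to its home stop and laid the brush on its side in the grey tote. The job was handed in just after 19 s; the bottle, gauge and empty handle were left untouched, and the hand-in returned no verdict.

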